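# Let a dose tube out of the lever dispenser and ease its lid shut

## Task

Press the orange paddle of the dispenser all the way down with the fingertips, so that the lid opens wide and the copper-coloured dose tube rolls out into the catch tray; then let the paddle come up slowly under the fingers, so that the lid eases down and closes without slamming. Work the paddle only: do not touch the lid or the tube, and leave the funnel, the clay stand and the coaster stack where they stand.

Things in the scene. Friction and masses are not known exactly. Their poses are not given: they have to be found in the camera images.
- dispenser: Fixed dispenser: green housing 150 long (x), 140 wide (y), 110 mm high; lid on top (120 mm high, 240 when open), orange paddle at its -x end, open steel catch tray at its +x end (inside x +85 to +197 mm, 128 mm wide). Origin on the ledge under the housing's middle, +x from paddle to tray, z up. Its floor slopes 8 degrees down to +x: with the lid open the tube rolls out within about 1 s.
- paddle_top (a point): Centre of the top face of the orange paddle (42 x 42 x 12 mm), 207 mm to -x of the dispenser's origin. 97 mm above the ledge at rest (sloping 10 degrees up towards -x), 54 mm when fully down (sloping 10 degrees the other way); moves within 3 mm of a vertical line. Sprung: about 6 N to start it, 6 to 9 N to keep it down, then a hard stop. Let go, it springs up and the lid slams.
- paddle (a joint): Angle of the paddle lever, rad: 0 at rest (up), 0.35 at the stop (fully down). Its pivot is 125 mm from the paddle's centre; the steel arm between runs 25 mm lower than the paddle, so press on the orange plate. It is geared to the lid: lid angle = 2.57 x this.
- lid (a joint): Angle of the lid, rad: 0 closed, 0.9 fully open; above 0.75 is wide open. Hinged at the housing's -x top edge, its +x edge rises. Closing faster than about 1.2 rad/s (paddle rising faster than 55 mm/s at any moment) is a slam; a gentle closing takes two seconds or more.
- tube: Sealed copper-coloured metal dose tube, black cap, 36 mm diameter, 100 mm long, about 80 g. Origin at its middle, its length along its y. Starts inside the housing against the lid's flap, 63 mm to +x of the dispenser's origin; ends in the catch tray against the far wall, about 177 mm to +x. Not to be touched.
- funnel: Blue plastic funnel standing mouth down, 120 mm across, 115 mm high, loose. Origin on the ledge under its centre. Not to be moved.
- stand: Upturned fired-clay stand for a coffee pot, a tapered ring 116 mm across and 45 mm high, loose. Origin on the ledge under its centre. Not to be moved.
- coasters: Stack of five square wooden coasters in a steel spring clip, 90 x 94 mm, 61 mm high, loose. Origin on the ledge under its centre. Not to be moved.
- lid_hinge (a point): Middle of the lid's hinge line, 114 mm above the ledge, 72 mm to -x of the dispenser's origin. The lid is a clear window in a white frame, reaching 158 mm from here to +x, 142 mm wide, 6 mm thick, with a white front flap 80 mm deep that holds the tube back. The lid is not to be touched.

How it is judged:
By the outcome, as a careful person would: the job done as asked, in the order asked, and still so for the second after the job is handed in, with the robot touching nothing.
It also fails if it takes over 40 s, if anything falls off the work surface, if the arm or the gripper's body presses on something with over 40 N, if the wrist force passes 120 N, or if a joint passes its speed limit or range.

## Robot

A 6-joint arm with a two-finger parallel gripper is mounted at the origin on the work surface. World frame = base frame: x ahead of the robot, y to its left, z up, the work surface at z = 0. Lengths are in m, angles in rad, forces in N, time in s.
With the tool pointing down it reaches from about 0.25 to 0.85 m from the base axis. Payload 12.5 kg.
Tool frame: the origin (TCP) lies at the very end of the fingers, on their centre line; the grasp point (between the pads) lies 19 mm behind it (bot.pinch_z is the distance from the TCP to the grasp point, in m); z points along the fingers, y is the direction in which the jaws open and shut (so a half turn about z gives the same grasp; the last joint's range is limited). The gripper opens to 93 mm and grips with 3 to 60 N. Pads are 15 mm wide; open, the fingers measure 128 mm over their backs; the gripper's body (75 mm by 188 mm) begins 65 mm behind the grasp point.
Start: joints at [-1.235, 0.351, 1.652, -0, 1.139, -0.085], TCP at [0.225, -0.502, 0.219] pointing down, gripper open.
Joint ranges: [-2.75, 2.75], [-0.79, 2.1], [0.01, 2.65], [-1.57, 4.71], [0.07, 3.14], [-2.87, 2.87]. Speed limits (rad/s): [2.22, 2.22, 2.79, 3.14, 3.14, 3.14].

## Interface

Orientations are given as a rotation vector (axis times angle).
In Python, from plant import bot gives the robot as it stands.
- The arm moves only by the tool arm_command, never from a script. Its argument "increments" is a list of rows, each a list of 7 numbers: the shift along the tool's x, y, z in mm, then the turn, a rotation vector about the tool's x, y, z in units of 6 degrees (1.0 is 6 degrees), then the gripper's target within -1 to 1 (fully open at 1, half-way at 0, shut at -1). In form: [[x, y, z, rx, ry, rz, claw], ...]. A call has 1 to 8 rows; each row is the pose to reach, as a shift and turn from the pose commanded when the call began, along the tool's axes at that moment; what a row does not reach only later rows make up. A row lasts 1/12 s, in which the tool goes at most 41.7 mm and 7.16 degrees, less where a joint would pass 70% of its speed; a pose out of reach is approached as far as the arm can. A call with a gripper value outside its range is refused whole. The fingers move at their own pace and stop on an object; "grip_force" is the grip in N (left out, the last holds). Time passes only in rows, so rows that repeat a pose let the fingers close. It gives the time, the measured TCP pose, the force and the opening at its end, in the units of the state.
- bot.state(): the state, without advancing time (a new reading comes with each control period).
- bot.grab_frame(name): name is "side" or "top" or "wrist"; returns a dict with "pixels" (384x512x3 uint8, red, green, blue), "depth" (384x512 float32, m along the optical axis (not along the pixel's ray), 0 where there is no reading), "fx", "fy", "cx", "cy" (pixels), "R" (3x3) and "t" (3): a world point X has camera coordinates R X + t. Camera axes: x right, y down, z forward; pixel columns grow to the right and rows downward; lengths in m; the calibration is good to about 2 mm. A picture is of the moment at which its call begins.
- bot.finish_job(): hands the job in, once; it reports no verdict.
The state is a dict: "clock": time; "joints": joint angles; "qd": joint speeds; "joint_torque": joint torques, N m; "position": TCP position; "orientation": TCP orientation; "force": force on the tool from outside, world axes, zero at the start; "torque": the same for the moment, N m; "grip_width": finger opening in m.
Only numpy, scipy, OpenCV 4.12 (cv2) and the standard library are available. Lean on these libraries where they do the work, as an engineer would, in place of code of your own. Each camera call takes 0.05 s, during which the arm holds its last target.

## Working session

There is one attempt and no reset: what is moved stays moved. The work goes in short steps, Python scripts to look and compute and a tool call to move; the robot and the scene stay as the last step left them, time stands still between calls to the robot, and variables do not carry over. Pictures are saved under pics/ and viewed, and the job is handed in when it is done.

Besides the shell and the picture viewer there is one more tool, called after "Call:" as name(argument=value, ...) on one line, values as JSON. arm_command: Moves the arm, as the interface text tells. Its arguments: {"type":"object","properties":{"increments":{"type":"array","items":{"type":"array","items":{"type":"number"}}},"grip_force":{"type":"number"}},"required":["increments"]}

```bash
ls; mkdir -p pics; cat > h.py <<'E'
import numpy as np, cv2
from plant import bot
from scipy.spatial.transform import Rotation as Ro
def snap(n,f):
    c=bot.grab_frame(n); cv2.imwrite(f'pics/{f}.png',c['pixels'][:,:,::-1]); np.savez(f'pics/{f}.npz',**c); return c
def world(c,u,v,d=None):
    d=c['depth'][int(v),int(u)] if d is None else d
    p=np.array([(u-c['cx'])/c['fx']*d,(v-c['cy'])/c['fy']*d,d]); return c['R'].T@(p-c['t'])
def cloud(c):
    v,u=np.mgrid[0:384,0:512]; d=c['depth']
    p=np.stack([(u-c['cx'])/c['fx']*d,(v-c['cy'])/c['fy']*d,d],-1); return (p-c['t'])@c['R']
E
python3 - <<'E'
from h import *
for n in ['side','top','wrist']: snap(n,n+'0')
a=[cv2.imread(f'pics/{n}0.png') for n in ['side','top']]
print(bot.state())
E
```

```text
pics
{'clock': 0.15, 'joints': array([-1.23461444e+00,  3.51100100e-01,  1.65228048e+00,  5.60886225e-07,
        1.13912719e+00, -8.46220617e-02]), 'qd': array([ 0.00044366, -0.00057216, -0.00181484,  0.0001961 , -0.000136  ,
       -0.00082707]), 'joint_torque': array([ 1.46865776e-03, -4.97468197e+01, -2.85341316e+01,  6.99846516e-02,
        2.46058940e-02, -9.90630315e-05]), 'position': array([ 0.22459289, -0.50175126,  0.21823059]), 'orientation': array([-3.07142338e+00, -6.55941139e-01,  1.79483018e-04]), 'force': array([-0.26231898, -0.44446027,  0.37623383]), 'torque': array([0.02497909, 0.03296665, 0.02177874]), 'grip_width': 0.09292304480237495}
```

View pics/side0.png

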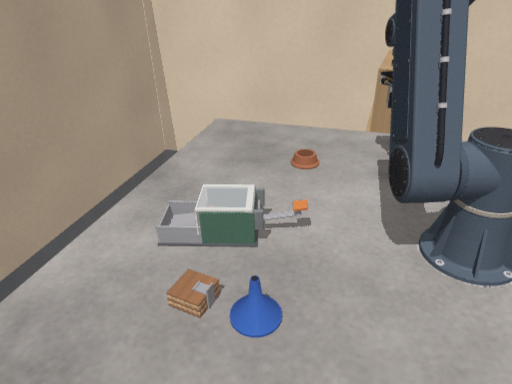

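View pics/top0.png

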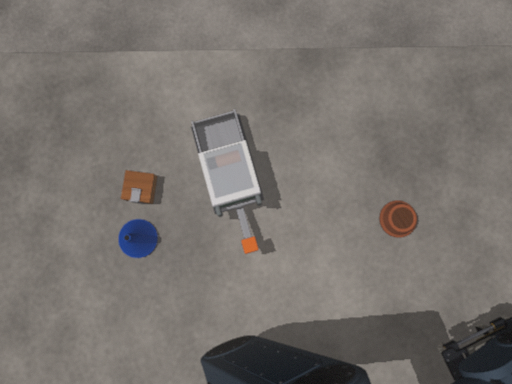

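View pics/wrist0.png

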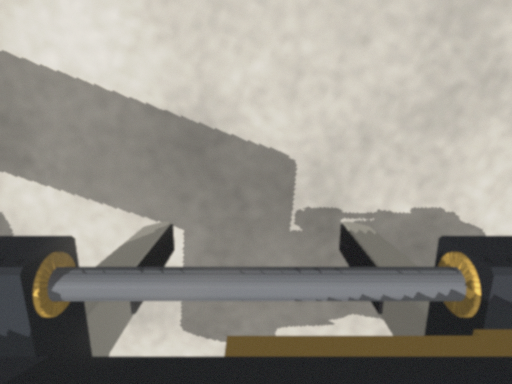

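The top view shows the paddle at about (250,245) with the housing at (230,175). The side view shows the paddle at (300,205). The clay stand, funnel and coasters are all clear of it. Next I'll measure.

```bash
python3 - <<'E'
from h import *
np.set_printoptions(precision=4,suppress=True)
for n,(u,v) in {'top':(250,245),'side':(300,205)}.items():
    c=dict(np.load(f'pics/{n}0.npz')); im=c['pixels']; hsv=cv2.cvtColor(im,cv2.COLOR_RGB2HSV)
    m=((hsv[...,0]<14)&(hsv[...,1]>200)&(hsv[...,2]>150)).astype(np.uint8)
    w=np.zeros_like(m); w[v-20:v+20,u-20:u+20]=1; m&=w
    P=cloud(c)[m>0]; print(n,m.sum(),P.mean(0),np.median(P,0),P.min(0),P.max(0))
    vv,uu=np.nonzero(m); print(uu.mean(),vv.mean(),cv2.minAreaRect(np.stack([uu,vv],1).astype(np.float32)))
    top=P[P[:,2]>0.085]; print('plane', len(top)); 
    if n=='top':
        A=np.c_[P[:,:2]-P[:,:2].mean(0),np.ones(len(P))]; print(np.linalg.lstsq(A,P[:,2],rcond=None)[0], P[:,2].std())
    # ray
    C=-c['R'].T@c['t']; r=world(c,uu.mean(),vv.mean(),1.)-C; print('cam',C,'ray',r, 'at z=.095',C+r*(0.095-C[2])/r[2])
    if n=='top':
        Pc=cloud(c)
        # housing lid white: points with z>0.1 near
        Q=Pc[(Pc[...,2]>0.105)&(Pc[...,2]<0.14)]; 
        for (a,b) in [(205,152),(245,142),(260,198),(215,208),(194,122),(237,111),(240,205),(243,215),(245,230),(225,160)]: print(a,b,Pc[b,a])
        mm=((Pc[...,2]>0.105)&(Pc[...,2]<0.14)).astype(np.uint8); mm[:, :190]=0; mm[:,270:]=0; mm[:100]=0; mm[260:]=0
        s=Pc[mm>0][:,:2].astype(np.float32); print(cv2.minAreaRect(s))
E
```

```text
<stdin>:7: RuntimeWarning: Mean of empty slice.
  ret = um.true_divide(
  return _methods._mean(a, axis=axis, dtype=dtype,
Traceback (most recent call last):
ValueError: zero-size array to reduction operation minimum which has no identity
```

```bash
cat > m.py <<'E'
from h import *
np.set_printoptions(precision=4,suppress=True)
for n,(u,v) in {'top':(250,245),'side':(300,205)}.items():
    c=dict(np.load(f'pics/{n}0.npz')); im=c['pixels']; hsv=cv2.cvtColor(im,cv2.COLOR_RGB2HSV)
    print(n,im[v,u],hsv[v,u])
    m=((hsv[...,0]<14)&(hsv[...,1]>180)&(hsv[...,2]>100)).astype(np.uint8)
    w=np.zeros_like(m); w[v-20:v+20,u-20:u+20]=1; m&=w
    P=cloud(c)[m>0]; print(n,m.sum(),P.mean(0),np.median(P,0),P.min(0),P.max(0))
    vv,uu=np.nonzero(m); print(uu.mean(),vv.mean(),cv2.minAreaRect(np.stack([uu,vv],1).astype(np.float32)))
    if n=='top':
        A=np.c_[P[:,:2]-P[:,:2].mean(0),np.ones(len(P))]; print(np.linalg.lstsq(A,P[:,2],rcond=None)[0], P[:,2].std())
    C=-c['R'].T@c['t']; r=world(c,uu.mean(),vv.mean(),1.)-C; print('cam',C,'ray',r, 'at z=.095',C+r*(0.095-C[2])/r[2])
    if n=='top':
        Pc=cloud(c)
        for (a,b) in [(205,152),(245,142),(257,195),(217,206),(194,122),(237,112),(240,205),(243,215),(245,230),(225,160)]: print(a,b,Pc[b,a])
        mm=((Pc[...,2]>0.105)&(Pc[...,2]<0.14)).astype(np.uint8); mm[:, :190]=0; mm[:,270:]=0; mm[:100]=0; mm[230:]=0
        s=Pc[mm>0][:,:2].astype(np.float32); print(len(s),cv2.minAreaRect(s),cv2.boxPoints(cv2.minAreaRect(s)))
E
python3 m.py
```

```text
top [207 108  55] [ 10 187 207]
top 166 [0.4615 0.0247 0.0979] [0.4608 0.0256 0.098 ] [0.4409 0.003  0.0894] [0.4834 0.0458 0.106 ]
249.39156626506025 244.710843373494 ((249.40565490722656, 244.6698455810547), (12.774530410766602, 12.774530410766602), 74.05460357666016)
[-0.1696 -0.0626  0.0979] 0.003066016366942025
cam [0.4575 0.0001 1.3108] ray [ 0.0033  0.0204 -1.0064] at z=.095 [0.4615 0.0247 0.095 ]
205 152 [0.7286 0.1489 0.1215]
245 142 [0.7562 0.0333 0.1224]
257 195 [0.6028 0.0009 0.1126]
217 206 [0.5727 0.1156 0.1132]
194 122 [0.8398 0.1918 0.0496]
237 112 [ 0.8869  0.0615 -0.0034]
240 205 [0.5781 0.0514 0.077 ]
243 215 [0.5505 0.0437 0.0505]
245 230 [0.505  0.0378 0.0632]
225 160 [0.7049 0.0916 0.1188]
2893 ((0.6555735468864441, 0.07864409685134888), (0.18992045521736145, 0.142110213637352), 15.184301376342773) [[ 0.5453  0.1223]
 [ 0.5825 -0.0148]
 [ 0.7658  0.0349]
 [ 0.7286  0.1721]]
side [216 134  76] [ 12 165 216]m.py:8: RuntimeWarning: Mean of empty slice.
  P=cloud(c)[m>0]; print(n,m.sum(),P.mean(0),np.median(P,0),P.min(0),P.max(0))
  ret = um.true_divide(
  return _methods._mean(a, axis=axis, dtype=dtype,
Traceback (most recent call last):
  File "m.py", line 8, in <module>
    P=cloud(c)[m>0]; print(n,m.sum(),P.mean(0),np.median(P,0),P.min(0),P.max(0))
                                                              ~~~~~^^^
ValueError: zero-size array to reduction operation minimum which has no identity
```

```bash
cat > plan.py <<'E'
from h import *
import sys
np.set_printoptions(precision=2,suppress=True)
def plan(target, yaw=None):
    s=bot.state(); R=Ro.from_rotvec(s['orientation']); d=R.inv().apply(np.array(target)-s['position'])*1000
    print('t',s['clock'],'shift mm',d,'pos mm',s['position']*1000,'F',s['force'],'w',s['grip_width'])
    if yaw is not None:
        for k in (0,np.pi):
            # tool x = (cos yaw, sin yaw,0)*+-1, z down
            x=np.array([np.cos(yaw+k),np.sin(yaw+k),0]); z=np.array([0,0,-1.]); T=Ro.from_matrix(np.c_[x,np.cross(z,x),z])
            print('turn units',np.degrees((R.inv()*T).as_rotvec())/6)
E
python3 - <<'E'
from plan import *
c=dict(np.load('pics/side0.npz')); p=np.array([.4615,.0247,.098]); q=c['R']@p+c['t']; print('side px',c['fx']*q[0]/q[2]+c['cx'],c['fy']*q[1]/q[2]+c['cy'],'depth',q[2])
for a in ((300,203),(300,205),(298,203)): print(a,world(c,*a))
plan([.4615,.0247,.200],np.radians(15.2))
E
```

```text
side px 299.5182498191427 203.26339044079353 depth 1.0979836685132633
(300, 203) [0.46 0.02 0.1 ]
(300, 205) [0.46 0.03 0.1 ]
(298, 203) [0.47 0.03 0.1 ]
t 0.15 shift mm [ 431.29 -383.73   18.61] pos mm [ 224.59 -501.75  218.23] F [-0.26 -0.44  0.38] w 0.09292304480237495
turn units [-0.01 -0.    1.49]
turn units [  0.    -0.01 -28.51]
```

Call:
arm_command(increments=[[27, -24, 1, 0, 0, 0.1, -1], [81, -72, 4, 0, 0, 0.3, -1], [135, -120, 6, 0, 0, 0.5, -1], [189, -168, 8, 0, 0, 0.7, -1], [216, -192, 9, 0, 0, 0.8, -1], [243, -216, 10, 0, 0, 0.9, -1], [270, -240, 12, 0, 0, 1.0, -1], [270, -240, 12, 0, 0, 1.0, -1]], grip_force=20)

```text
clock: 0.82
position: [0.3595, -0.2014, 0.2079]
orientation: [3.103, 0.493, 0.0]
force: [0.2, 0.1, -0.3]
grip_width: 0.0442
```

```bash
python3 -c "
from plan import *
plan([.4615,.0247,.200],np.radians(15.2))"
```

```text
t 0.8167 shift mm [ 167.02 -183.36    7.86] pos mm [ 359.5  -201.37  207.85] F [ 0.2   0.08 -0.29] w 0.04423858824201939
turn units [ 0.   -0.    0.47]
turn units [  0.     0.   -29.53]
```

Call:
arm_command(increments=[[24, -26, 1, 0, 0, 0.1, -1], [50, -55, 2, 0, 0, 0.2, -1], [76, -84, 4, 0, 0, 0.3, -1], [102, -113, 5, 0, 0, 0.4, -1], [128, -141, 6, 0, 0, 0.47, -1], [150, -165, 7, 0, 0, 0.47, -1], [165, -181, 8, 0, 0, 0.47, -1], [167, -183, 8, 0, 0, 0.47, -1]])

```text
clock: 1.48
position: [0.4619, 0.0253, 0.1996]
orientation: [-3.113, -0.422, 0.0]
force: [1.1, -0.1, -0.7]
grip_width: 0.0005
```

Call:
arm_command(increments=[[0, 0, 0, 0, 0, 0, -1], [0, 0, 0, 0, 0, 0, -1]])

```text
clock: 1.65
position: [0.4607, 0.0221, 0.1997]
orientation: [3.114, 0.418, -0.001]
force: [-0.7, -0.2, 0.0]
grip_width: 0.0004
```

```bash
python3 -c "
from plan import *
plan([.4615,.0247,.100],np.radians(15.2))
snap('wrist','w1');snap('side','s1')"
```

```text
t 1.65 shift mm [ 1.5  -2.31 99.71] pos mm [460.73  22.1  199.71] F [-0.75 -0.19  0.02] w 0.00043895483556566736
turn units [0.   0.01 0.02]
turn units [ -0.01   0.   -29.98]
```

View pics/w1.png

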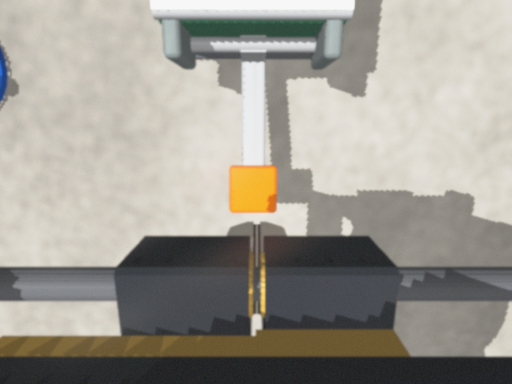

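View pics/s1.png

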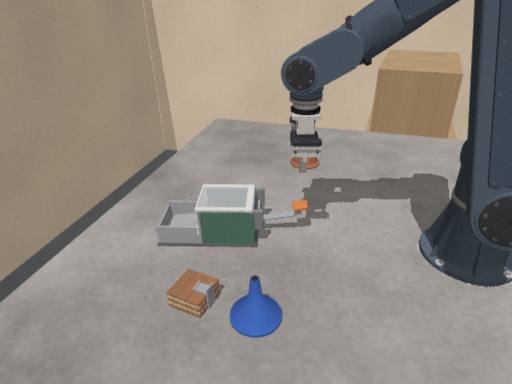

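The wrist view shows the paddle square-on at (253,189), with the closed fingers at u≈256. The side view shows the tool above the paddle. I'll cross-check the position with the wrist camera before descending.

```bash
python3 -c "
from plan import *
c=dict(np.load('pics/w1.npz')); print(world(c,253,189)*1000)
im=c['pixels'];m=(im[...,0]>180)&(im[...,2]<90)&(im[...,1]<190);m[:150]=0;m[225:]=0
P=cloud(c)[m]*1000; print(m.sum(),P.mean(0),np.median(P,0),P.min(0),P.max(0))
"
```

```text
[464.77  25.    97.31]
2031 [464.85  24.62  98.07] [464.45  24.53  96.85] [441.24   1.95  90.99] [525.73  48.21 365.16]
```

Call:
arm_command(increments=[[0, -1, 25, 0, 0, 0, -1], [1, -2, 55, 0, 0, 0, -1], [1, -2, 75, 0, 0, 0, -1], [1, -2, 85, 0, 0, 0, -1], [1, -2, 88, 0, 0, 0, -1], [1, -2, 88, 0, 0, 0, -1]])

```text
clock: 2.25
position: [0.4615, 0.0242, 0.112]
orientation: [-3.114, -0.417, 0.001]
force: [0.1, -0.8, 0.2]
grip_width: 0.0006
```

Call:
arm_command(increments=[[1, 0, 6, 0, 0, 0, -1], [1, 0, 12, 0, 0, 0, -1], [1, 0, 19, 0, 0, 0, -1], [1, 0, 26, 0, 0, 0, -1], [1, 0, 33, 0, 0, 0, -1], [1, 0, 40, 0, 0, 0, -1], [1, 0, 46, 0, 0, 0, -1], [1, 0, 51, 0, 0, 0, -1]])

```text
clock: 2.92
position: [0.4622, 0.0248, 0.0608]
orientation: [3.113, 0.418, -0.001]
force: [-3.6, -2.1, 7.8]
grip_width: 0.0007
```

Call:
arm_command(increments=[[0, 0, 1, 0, 0, 0, -1], [0, 0, 2, 0, 0, 0, -1], [0, 0, 3, 0, 0, 0, -1], [0, 0, 4, 0, 0, 0, -1]])

```text
clock: 3.25
position: [0.4626, 0.0249, 0.0572]
orientation: [3.113, 0.418, 0.0]
force: [-3.1, -1.6, 8.4]
grip_width: 0.0004
```

Call:
arm_command(increments=[[0, 0, 1, 0, 0, 0, -1], [0, 0, 2, 0, 0, 0, -1]])

```text
clock: 3.42
position: [0.4628, 0.0249, 0.0553]
orientation: [3.113, 0.418, 0.001]
force: [-2.4, -1.1, 8.9]
grip_width: 0.0006
```

```bash
python3 -c "
from plan import *
plan([.463,.0247,.054],np.radians(15.2))
snap('side','s2');snap('top','t2')"
```

```text
t 3.4167 shift mm [0.16 0.27 1.31] pos mm [462.77  24.92  55.31] F [-2.39 -1.1   8.93] w 0.0005576023172564099
turn units [ 0.   -0.01  0.02]
turn units [  0.01   0.01 -29.98]
```

View pics/s2.png

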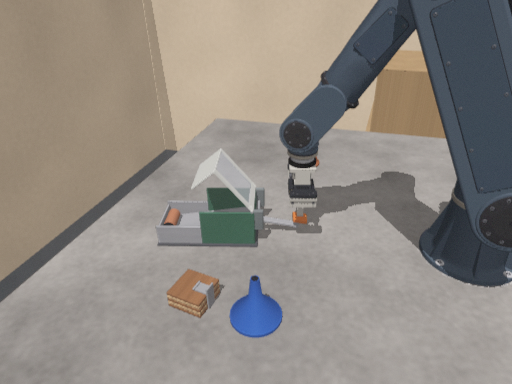

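View pics/t2.png

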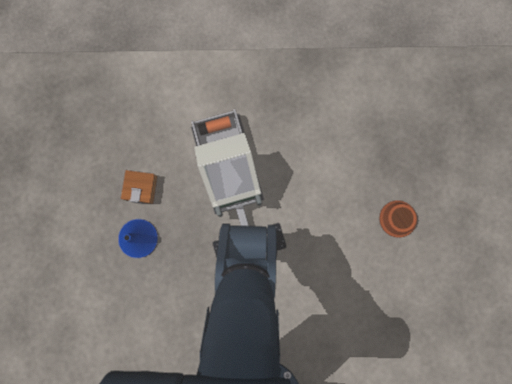

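The lid is wide open and the tube lies in the tray against the far wall, at (217,125) in the top view. I'll press down to the hard stop to be sure and dwell there a moment.

Call:
arm_command(increments=[[0, 0, 1, 0, 0, 0, -1], [0, 0, 2, 0, 0, 0, -1], [0, 0, 2, 0, 0, 0, -1]])

```text
clock: 3.77
position: [0.4629, 0.0249, 0.0547]
orientation: [3.113, 0.418, 0.002]
force: [-10.5, -1.0, 34.1]
grip_width: 0.0004
```

Call:
arm_command(increments=[[0, 0, 1, 0, 0, 0, -1], [0, 0, 1, 0, 0, 0, -1], [0, 0, 1, 0, 0, 0, -1], [0, 0, 1, 0, 0, 0, -1]])

```text
clock: 4.1
position: [0.463, 0.0249, 0.0545]
orientation: [3.113, 0.418, 0.002]
force: [-16.4, -1.4, 46.9]
grip_width: 0.0006
```

```bash
python3 -c "
from plan import *
plan([.463,.0247,.1],np.radians(15.2))
c=snap('top','t3')
Pc=cloud(c)
for u,v in [(217,125),(215,145),(240,140)]: print(Pc[v,u]*1000)
im=c['pixels'].astype(int);m=(im[...,0]>150)&(im[...,2]<110);m[:100]=0;m[145:]=0;m[:,:190]=0;m[:,250:]=0
P=Pc[m]; print(m.sum(),np.median(P,0)); y=np.radians(15.2); ex=np.array([np.cos(y),np.sin(y)]); print('tube along x from paddle', (np.median(P,0)[:2]-[.463,.0247])@ex-.207)
"
```

```text
t 4.1 shift mm [ -0.02   0.21 -45.52] pos mm [463.03  24.89  54.48] F [-16.44  -1.42  46.89] w 0.0005573415013438222
turn units [ 0.01 -0.01  0.02]
turn units [  0.02   0.01 -29.98]
[831.35 121.68  42.4 ]
[728.03 111.5  206.35]
[740.44  44.29 207.58]
191 [0.84 0.12 0.05]
tube along x from paddle 0.17700222523065415
```

Hard stop confirmed: force climbed to 47 N at z=54.5. The tube is settled at +177 mm. Now a slow rise at about 14 mm/s.

Call:
arm_command(increments=[[0, 0, -1, 0, 0, 0, -1], [0, 0, -2, 0, 0, 0, -1], [0, 0, -3, 0, 0, 0, -1], [0, 0, -4, 0, 0, 0, -1], [0, 0, -5, 0, 0, 0, -1], [0, 0, -6, 0, 0, 0, -1], [0, 0, -7, 0, 0, 0, -1], [0, 0, -8, 0, 0, 0, -1]])

```text
clock: 4.82
position: [0.4623, 0.0248, 0.0603]
orientation: [3.113, 0.418, -0.001]
force: [-4.4, -1.8, 6.4]
grip_width: 0.0005
```

Call:
arm_command(increments=[[0, 0, -1.2, 0, 0, 0, -1], [0, 0, -2.4, 0, 0, 0, -1], [0, 0, -3.6, 0, 0, 0, -1], [0, 0, -4.8, 0, 0, 0, -1], [0, 0, -6, 0, 0, 0, -1], [0, 0, -7.2, 0, 0, 0, -1], [0, 0, -8.4, 0, 0, 0, -1], [0, 0, -9.6, 0, 0, 0, -1]])

```text
clock: 5.48
position: [0.4619, 0.0247, 0.0698]
orientation: [3.113, 0.418, -0.002]
force: [-5.9, -3.7, 8.4]
grip_width: 0.0006
```

Call:
arm_command(increments=[[0, 0, -1.2, 0, 0, 0, -1], [0, 0, -2.4, 0, 0, 0, -1], [0, 0, -3.6, 0, 0, 0, -1], [0, 0, -4.8, 0, 0, 0, -1], [0, 0, -6, 0, 0, 0, -1], [0, 0, -7.2, 0, 0, 0, -1], [0, 0, -8.4, 0, 0, 0, -1], [0, 0, -9.6, 0, 0, 0, -1]])

```text
clock: 6.15
position: [0.4622, 0.0248, 0.0794]
orientation: [3.113, 0.418, -0.001]
force: [-3.6, -2.5, 7.5]
grip_width: 0.0002
```

Call:
arm_command(increments=[[0, 0, -1.2, 0, 0, 0, -1], [0, 0, -2.4, 0, 0, 0, -1], [0, 0, -3.6, 0, 0, 0, -1], [0, 0, -4.8, 0, 0, 0, -1], [0, 0, -6, 0, 0, 0, -1], [0, 0, -7.2, 0, 0, 0, -1], [0, 0, -8.4, 0, 0, 0, -1], [0, 0, -9.6, 0, 0, 0, -1]])

```text
clock: 6.82
position: [0.4632, 0.025, 0.0894]
orientation: [3.113, 0.418, 0.003]
force: [-0.2, 0.4, 6.9]
grip_width: 0.0004
```

Call:
arm_command(increments=[[0, 0, -1, 0, 0, 0, -1], [0, 0, -2, 0, 0, 0, -1], [0, 0, -3, 0, 0, 0, -1], [0, 0, -4, 0, 0, 0, -1], [0, 0, -5, 0, 0, 0, -1], [0, 0, -6, 0, 0, 0, -1], [0, 0, -7, 0, 0, 0, -1], [0, 0, -8, 0, 0, 0, -1]])

```text
clock: 7.48
position: [0.4644, 0.0252, 0.0978]
orientation: [3.113, 0.418, 0.008]
force: [3.3, 2.9, 6.0]
grip_width: 0.0007
```

Call:
arm_command(increments=[[0, 0, -1, 0, 0, 0, -1], [0, 0, -2, 0, 0, 0, -1], [0, 0, -3, 0, 0, 0, -1], [0, 0, -4, 0, 0, 0, -1], [0, 0, -5, 0, 0, 0, -1], [0, 0, -6, 0, 0, 0, -1], [0, 0, -7, 0, 0, 0, -1], [0, 0, -8, 0, 0, 0, -1]])

```text
clock: 8.15
position: [0.4624, 0.025, 0.1047]
orientation: [-3.114, -0.418, 0.0]
force: [-0.1, 0.0, 0.6]
grip_width: 0.0005
```

Contact has released. I'll rise clear and check.

Call:
arm_command(increments=[[0, 0, -5, 0, 0, 0, -1], [0, 0, -15, 0, 0, 0, -1], [0, 0, -30, 0, 0, 0, -1], [0, 0, -50, 0, 0, 0, -1], [0, 0, -70, 0, 0, 0, -1], [0, 0, -85, 0, 0, 0, -1], [0, 0, -90, 0, 0, 0, -1], [0, 0, -90, 0, 0, 0, -1]])

```text
clock: 8.82
position: [0.4631, 0.025, 0.1962]
orientation: [3.113, 0.418, 0.004]
force: [0.2, -0.7, -0.3]
grip_width: 0.0002
```

```bash
python3 -c "
from plan import *
plan([.463,.0247,.1])
snap('side','s4');c=snap('top','t4');Pc=cloud(c)
for u,v in [(205,152),(245,142),(217,125)]: print(Pc[v,u]*1000)
w=snap('wrist','w4'); print(world(w,253,189)*1000)
a=dict(np.load('pics/top0.npz'))['pixels'].astype(int);d=abs(c['pixels'].astype(int)-a).max(2)
for n,(u,v) in dict(coast=(139,186),fun=(138,238),stand=(400,218)).items(): print(n,np.percentile(d[v-24:v+24,u-24:u+24],[50,99,100]))
"
```

```text
t 8.8167 shift mm [-0.45  0.16 96.17] pos mm [463.13  24.98 196.17] F [ 0.2  -0.65 -0.32] w 0.00019835310080703396
[728.56 148.89 121.78]
[756.55  33.37 120.89]
[830.51 121.41  45.26]
[467.34  28.16  96.6 ]
coast [11. 15. 17.]
fun [11. 15. 16.]
stand [10. 15. 18.]
```

View pics/s4.png

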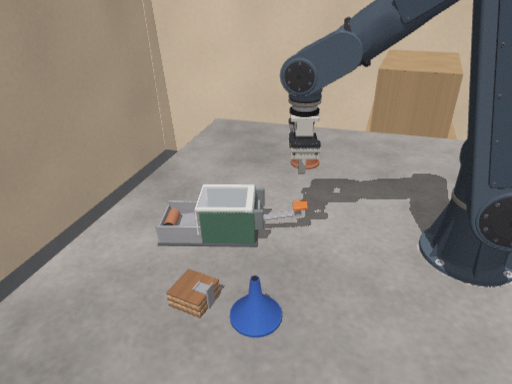

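View pics/t4.png

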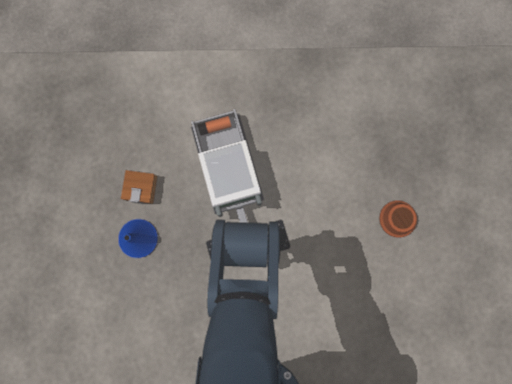

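The lid is closed (edge at 121 mm, the same as at the start), the tube is in the tray at (217,125) in the top view, the paddle is up, and the loose objects haven't moved.

```bash
python3 -c "
from h import *
print(bot.finish_job())"
```

```text
the job is handed in; nothing more can be done
None
```

The job is done and handed in at about 9 s on the robot's clock. I pressed the paddle with the closed fingertips to its hard stop: tip at 54.5 mm, with the force climbing to 47 N. The lid opened wide and the tube rolled into the catch tray. I then let the paddle up at about 12 to 15 mm/s over roughly 3.5 s, and the fingers stayed in contact until it was fully up.

Last checks:
- **Lid:** its edge is back at about 121 mm, the same as before the press, so it is closed.
- **Tube:** before the lid closed it measured +177 mm from the dispenser's origin, the expected resting place. It read the same in the last picture.
- **Paddle:** it is up at about 97 mm, the gripper is about 100 mm above it, and the fingers carry no load.
- **Other objects:** the funnel, clay stand and coasters show no visible change from the first pictures, beyond a uniform brightness shift.

**Disagreements:** the wrist camera placed the paddle about 3 mm further in +x than the top camera did, so I aimed between the two. The press at the stop was also firmer than it needed to be. The 47 N was on the fingertips, and the wrist force stayed well under its limit.

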